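Nudge the drill guide onto its locating pins

ROBOT

A 6-joint arm with a two-finger parallel gripper is mounted at the origin on the work surface. World frame = base frame: x ahead of the robot, y to its left, z up, the work surface at z = 0. Lengths are in mm, angles in rad, forces in N, time in s.
With the tool pointing down it reaches from about 400 to 925 mm from the base axis. Payload 12.5 kg.
Tool frame: the origin (TCP) lies on the centre line of the jaws, within the pads' length; the fingertips stand 14 mm ahead of it and the grasp point (between the pads) lies 5 mm behind it; z points along the fingers, y is the direction in which the jaws open and shut (so a half turn about z gives the same grasp; the last joint's range is limited). The gripper opens to 95 mm and grips with 3 to 60 N. Pads are 20 mm wide; open, the fingers measure 119 mm over their backs; the gripper's body (75 mm by 180 mm) begins 59 mm behind the grasp point.
Start: joints at [-1.37, 0.491, 1.559, -0, 1.092, -0.106], TCP at [188.779, -595.827, 207.061] pointing down, gripper open.
Joint ranges: [-3.1, 3.1], [-0.84, 2.19], [0.05, 2.79], [-1.13, 4.28], [0.06, 2.93], [-2.69, 2.69]. Speed limits (rad/s): [2.22, 2.22, 2.79, 3.14, 3.14, 3.14].

INTERFACE

Orientations are given as [roll, pitch, yaw] about the fixed x, y, z axes, in that order (R = Rz(yaw) Ry(pitch) Rx(roll)).
In Python, from cell import * gives the robot as it stands.
- The arm moves only by the tool play_rows, never from a script. Its argument "moves" is a list of rows, each a list of 7 numbers: the shift along the tool's x, y, z in m, then the turn, a rotation vector about the tool's x, y, z in rad, then the opening in per cent of the stroke, from 0 (shut) to 100 (fully open). In form: [[tx, ty, tz, ax, ay, az, claw], ...]. A call has 1 to 8 rows; each row shifts and turns the pose as measured when the row begins, along the tool's axes as they then stand; what a row does not reach is not made up. A row lasts 1/10 s, in which the tool goes at most 50 mm and 8.59 degrees, less where a joint would pass 70% of its speed; a pose out of reach is approached as far as the arm can. A call is refused whole if a number of a shift passes 0.05 or a number of a turn 0.15, either way. A call with a gripper value outside its range is refused whole. The fingers move at their own pace and stop on an object; the grip force is fixed at half the most. Time passes only in rows, so rows that do not move let the fingers close. It gives the time, the measured TCP pose, the force and the opening at its end, in the units of the state.
- state(): the state, without advancing time (a new reading comes with each control period).
- read_camera(name): name is "scene" or "side" or "wrist"; returns a dict with "img" (480x640x3 uint8, red, green, blue), "fx", "fy", "cx", "cy" (pixels), "R" (3x3) and "t" (3): a world point X has camera coordinates R X + t. Camera axes: x right, y down, z forward; pixel columns grow to the right and rows downward; lengths in mm; the calibration is good to about 2 mm. A picture is of the moment at which its call begins. There is no depth.
- job_done(): hands the job in, once; it reports no verdict.
The state is a dict: "t": time; "joints": joint angles; "qvel": joint speeds; "tau": joint torques, N m; "eef_pos": TCP position; "tcp_rot": TCP orientation; "ft_force": force on the tool from outside, world axes, zero at the start; "moment": the same for the moment, N m; "opening": opening from 0.0 (shut) to 1.0 (fully open).
Only numpy, scipy, OpenCV 4.12 (cv2) and the standard library are available. Lean on these libraries where they do the work, as an engineer would, in place of code of your own. Each camera call takes 0.05 s, during which the arm holds its last target.

TASK

The aluminium drill-guide plate lies crooked on the pine jig board, propped up on the two locating pins. With the fingertips, nudge it sideways and along the board, without picking it up, until both of its holes drop over the two pins and it lies flat on the board inside the red corner marks. Leave the other things on the board and table where they are.

Things in the scene. Friction and masses are not known exactly. Their poses are not given: they have to be found in the camera images.
- plate: loose aluminium plate, 150 (its x) x 130 (its y) x 8 mm thick, 0.3 to 0.6 kg, slides at a few N. Origin: centre of its underside; z up. Four low brass bushings (16 mm across, not holes) and a blue stripe along its +x edge. At first propped on the pins, +x edge on the board, -x edge raised about 14 mm. Seated, its origin is at x = 20, y = 0, z = 20 mm of the jig, axes along the jig's
- jig: pine board fixed to the table, 340 (its x) x 280 (its y) x 20 mm thick. Origin: centre of its underside, on the table; x leads away from the robot, z up. Two steel pins stand on it at x = -30, y = +40 and -40 mm. Red corner marks outline the seated plate with a 1.5 mm gap; black tick marks near the left and right edges are in line with the pins
- hole_left (a point): centre, at the underside, of the plate's left round through hole, 16 mm across, at x = -50, y = +40 mm of the plate. At first it is 16 to 34 mm short of its pin (towards -x of the jig), up to about 20 mm to either side, with the plate turned up to 0.1 rad
- hole_right (a point): the same for the plate's right hole, at x = -50, y = -40 mm of the plate
- pin_left (a point): foot, at the board's top face, of the jig's left steel pin: 10 mm across with a domed top, 10 mm high (2 mm proud of the seated plate); hidden under the plate at first
- pin_right (a point): the same for the jig's right pin
- glue_jar: a white glue jar with yellow lid, 36 mm across, 50 mm tall, standing on a far corner of the jig board; to be left alone. Origin: centre of its underside
- dowel: a short upright wooden dowel, 22 mm across, 55 mm tall, standing on the other far corner of the jig board; to be left alone. Origin: centre of its underside
- brush: a hand brush lying on the table to the left of the jig board; to be left alone. Origin: at its underside
- branch_slice: a slice of branch, 56 mm across, 14 mm thick, flat on the table to the right of the board; to be left alone. Origin: centre of its underside
- pine_block: a pine offcut 90 x 45 x 35 mm on the table to the right of the board; to be left alone. Origin: centre of its underside
Things that resemble listed ones, but are neither listed nor needed, are in the scene too. Several things have the shape of the plate; the one meant has the colours described above.

How it is judged (in metres and radians):
At the end, for the whole second after the job is handed in: Each hole's centre is within 4.5 mm of its pin's axis, both holes' undersides are within 2.5 mm of the board's top, the plate is level within 0.02 rad and at rest (horizontal distance between hole_left and pin_left below 0.0045 m and z of each of hole_left, hole_right in the frame of jig below 0.0225 m and horizontal distance between hole_right and pin_right below 0.0045 m and angle between plate's own z axis and vertical below 0.02 rad and linear speed of plate below 0.01 m/s); the robot touches nothing.
It fails at once if the plate is lifted (its centre more than 25 mm above the board) (z of plate in the frame of jig above 0.045 m).
It fails at once if one of the other things (jar, dowel, brush, branch slice, pine block) is moved by more than 30 mm (distance of any of glue_jar, dowel, brush, branch_slice, pine_block from where it was at the start of the episode above 0.03 m).
It also fails if it takes over 67 s, if anything falls off the work surface, if the arm or the gripper's body presses on something with over 40 N, if the wrist force passes 120 N, or if a joint passes its speed limit or range.

## Working session

There is one attempt and no reset: what is moved stays moved. The work goes in short steps, Python scripts to look and compute and a tool call to move; the robot and the scene stay as the last step left them, time stands still between calls to the robot, and variables do not carry over. Pictures are saved under pics/ and viewed, and the job is handed in when it is done.

Besides the shell and the picture viewer there is one more tool, called after "Request:" as name([rows], argument=value, ...), one row to a line, values as JSON. play_rows: Moves the arm, as the interface text tells. Its arguments: {"type":"object","properties":{"moves":{"type":"array"}},"required":["moves"]}

```bash
mkdir -p pics; python3 - <<'E'
from cell import *
import cv2
s=state();print(s['t'],s['eef_pos'],s['tcp_rot'],s['opening'],s['ft_force'])
for n in ['scene','side','wrist']:
    c=read_camera(n);cv2.imwrite(f'pics/{n}0.png',c['img'][:,:,::-1]);print(n,c['fx'],c['cx'],c['cy'],c['R'],c['t'])
E
```

```text
0.0 [ 188.71209562 -595.56297054  206.44376658] [-3.14048714e+00 -1.06412242e-04  3.06787473e-01] 0.9981788662268409 [ 1.0294882  -0.73914806 -0.39772177]
scene 537.8781799816137 324.650739898014 233.25885975109014 [[-0.66810981  0.74399337  0.01015621]
 [ 0.51119784  0.4688909  -0.72029028]
 [-0.54065335 -0.47604117 -0.69359841]] [ 381.67050761 -224.94727084 1512.85781366]
side 622.2903895990222 320.5223763887086 245.71847778035206 [[-0.70400457 -0.71019141 -0.00239332]
 [-0.42404351  0.42304799 -0.80076058]
 [ 0.56970577 -0.56272424 -0.59897977]] [337.75671549 295.94293689 995.15846786]
wrist 352.15798131203206 326.27854171763374 246.9945144532482 [[ 3.02272974e-01 -9.53221186e-01 -6.47487952e-04]
 [-9.10600795e-01 -2.88958465e-01  2.95481300e-01]
 [-2.81846132e-01 -8.87264081e-02 -9.55348304e-01]] [-625.38915893  -33.62822247  392.76388886]
```

View pics/scene0.png

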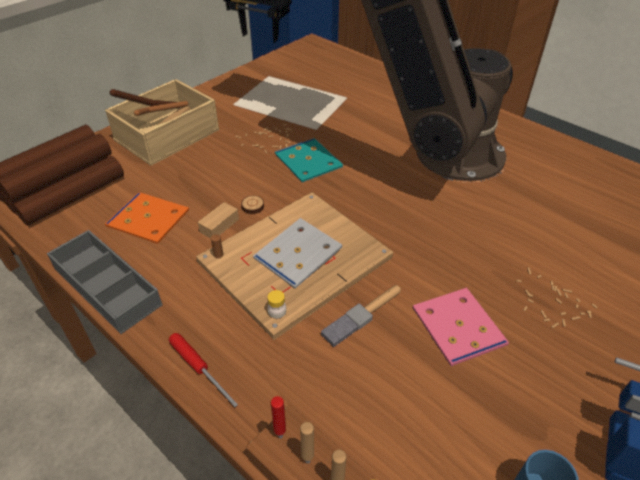

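View pics/side0.png

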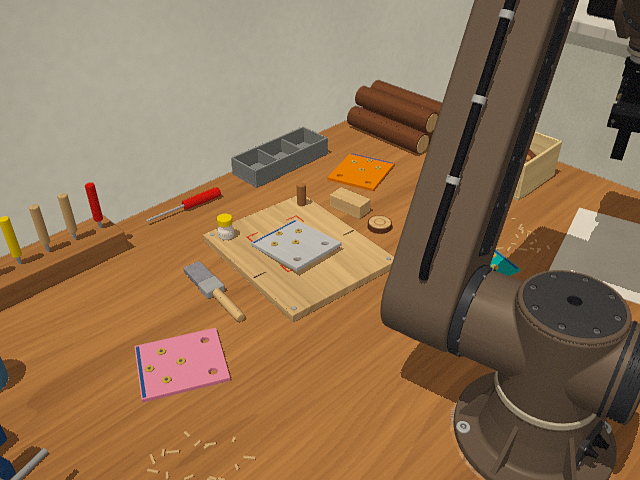

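View pics/wrist0.png

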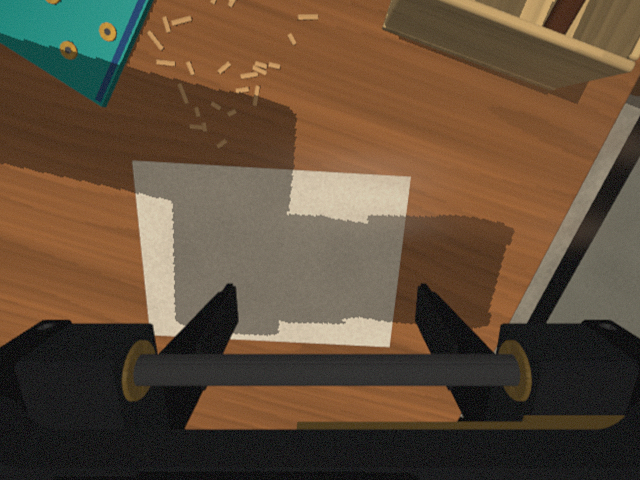

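The scene view shows the silver plate on the pine board near pixel (297,250). The jar is at (277,303), the dowel at (217,245) and the brush at (360,320). In the side view the plate is near (297,245). I'll zoom in for the corners.

```bash
python3 - <<'E'
import cv2
a=cv2.imread('pics/scene0.png')[185:340,190:400];cv2.imwrite('pics/sc1.png',cv2.resize(a,None,fx=3.8,fy=3.8,interpolation=cv2.INTER_CUBIC))
a=cv2.imread('pics/side0.png')[185:325,195:405];cv2.imwrite('pics/si1.png',cv2.resize(a,None,fx=3.8,fy=3.8,interpolation=cv2.INTER_CUBIC))
E
```

```text
(no output)
```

View pics/sc1.png

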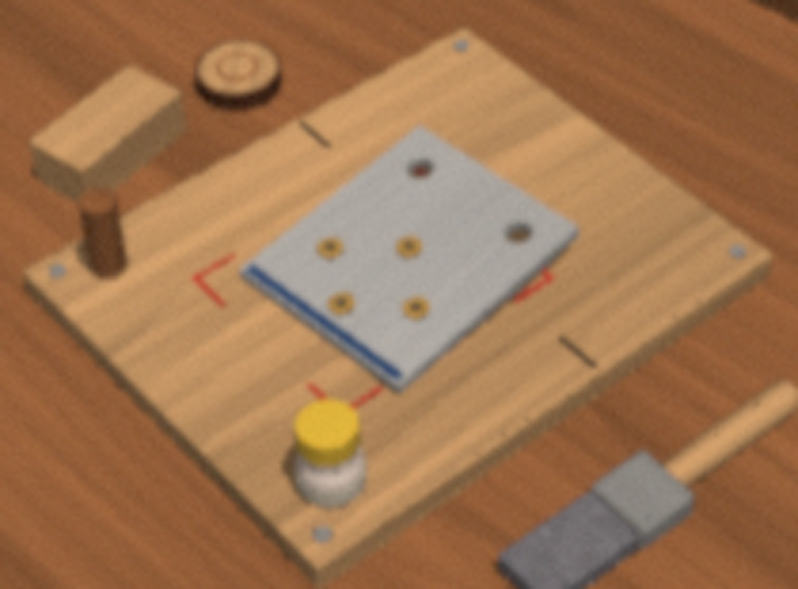

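View pics/si1.png

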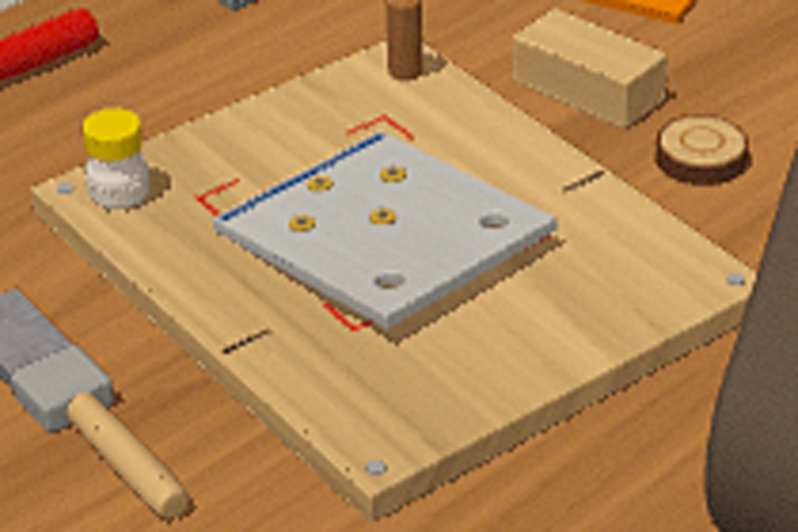

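```bash
cat > h.py <<'E'
from cell import *
import numpy as np, cv2
def ray(c,uv,z):
    d=c['R'].T@np.array([(uv[0]-c['cx'])/c['fx'],(uv[1]-c['cy'])/c['fy'],1]); o=-c['R'].T@c['t']
    return o+d*(z-o[2])/d[2]
def proj(c,X):
    p=c['R']@np.asarray(X,float)+c['t'];return np.array([c['fx']*p[0]/p[2]+c['cx'],c['fy']*p[1]/p[2]+c['cy']])
def rigid(A,B):
    A=np.array(A,float)[:,:2];B=np.array(B,float)[:,:2];a=A.mean(0);b=B.mean(0)
    H=(A-a).T@(B-b);th=np.arctan2(H[0,1]-H[1,0],H[0,0]+H[1,1]);R=np.array([[np.cos(th),-np.sin(th)],[np.sin(th),np.cos(th)]])
    t=b-R@a;return th,t,np.linalg.norm((R@A.T).T+t-B,axis=1)
E
python3 - <<'E'
from h import *
f=lambda l,o:[(x/3.8+o[0],y/3.8+o[1]) for x,y in l]
# board corners: far-left, far-right, near-right, near-left
M=[(170,140),(170,-140),(-170,-140),(-170,140)]
sc=f([(315,572),(28,283),(465,30),(770,258)],(190,185))
si=f([(33,190),(395,42),(757,282),(373,498)],(195,185))
for n,p in(('scene',sc),('side',si)):
    c=read_camera(n);P=[ray(c,q,20) for q in p];print(n,np.round(P,0).tolist(),rigid(M,P))
# plate: holes top
for n,p,o in(('scene',[(518,232),(420,168),(400,385),(243,272)],(190,185)),('side',[(390,281),(494,221),(215,224),(384,136)],(195,185))):
    c=read_camera(n);P=[ray(c,q,z) for q,z in zip(f(p,o),(38,38,28,28))];print(n,np.round(P,0).tolist(),rigid([(-50,40),(-50,-40),(75,65),(75,-65)],P))
E
```

```text
scene [[794.0, 66.0, 20.0], [766.0, -201.0, 20.0], [427.0, -171.0, 20.0], [459.0, 103.0, 20.0]] (np.float64(-0.10503832315968238), array([611.54142231, -50.91543246]), array([4.96909223, 6.55818767, 1.35656914, 3.56790914]))
side [[783.0, 67.0, 20.0], [752.0, -195.0, 20.0], [426.0, -167.0, 20.0], [449.0, 104.0, 20.0]] (np.float64(-0.09980936431767941), array([602.50545137, -47.92311066]), array([ 7.85777791, 10.75273311,  7.48922887,  4.92605717]))
scene [[557.0, -9.0, 38.0], [556.0, -88.0, 38.0], [681.0, 16.0, 28.0], [681.0, -110.0, 28.0]] (np.float64(0.003712002423267634), array([606.08573665, -47.82651169]), array([1.02013307, 0.01270782, 1.65632504, 2.33347475]))
side [[554.0, -7.0, 38.0], [553.0, -86.0, 38.0], [673.0, 19.0, 28.0], [670.0, -110.0, 28.0]] (np.float64(-0.003762889173568122), array([600.06203974, -45.981532  ]), array([4.2861172 , 3.15417562, 2.23249213, 5.20607454]))
```

Request:
play_rows([
  [0.03, -0.026, 0, 0, 0, 0.1, 100],
  [0.028, -0.028, 0, 0, 0, 0.1, 100],
  [0.025, -0.031, 0, 0, 0, 0.1, 100],
  [0.022, -0.034, 0, 0, 0, 0.1, 100],
  [0.018, -0.038, 0, 0, 0, 0, 100],
  [0.018, -0.038, 0, 0, 0, 0, 100],
  [0.018, -0.038, 0, 0, 0, 0, 100],
  [0.018, -0.038, 0, 0, 0, 0, 100],
])

```text
t: 1.15
eef_pos: [366.2, -312.3, 206.0]
tcp_rot: [3.14, -0.001, -0.118]
ft_force: [0.6, 0.0, -0.1]
opening: 1.001
```

Request:
play_rows([
  [0.017, -0.04, 0, 0, 0, 0, 100],
  [0.017, -0.04, 0, 0, 0, 0, 100],
  [0.017, -0.04, 0, 0, 0, 0, 100],
  [0.017, -0.04, 0, 0, 0, 0, 100],
  [0.017, -0.04, 0, 0, 0, 0, 100],
  [0.017, -0.04, 0, 0, 0, 0, 100],
  [0.017, -0.04, 0, 0, 0, 0, 100],
  [0, 0, 0, 0, 0, 0, 100],
])

```text
t: 1.95
eef_pos: [523.9, -32.9, 207.1]
tcp_rot: [3.14, -0.005, -0.115]
ft_force: [-0.4, -0.2, -0.5]
opening: 0.998
```

```bash
python3 - <<'E'
from h import *
s=state();print(s['t'],s['eef_pos'],s['tcp_rot'])
c=read_camera('wrist');cv2.imwrite('pics/w1.png',c['img'][:,:,::-1])
import pickle;pickle.dump(c,open('w1.pkl','wb'))
E
```

```text
1.95 [523.92704473 -32.90870561 207.12815346] [ 3.13958021 -0.00491973 -0.11472094]
```

View pics/w1.png

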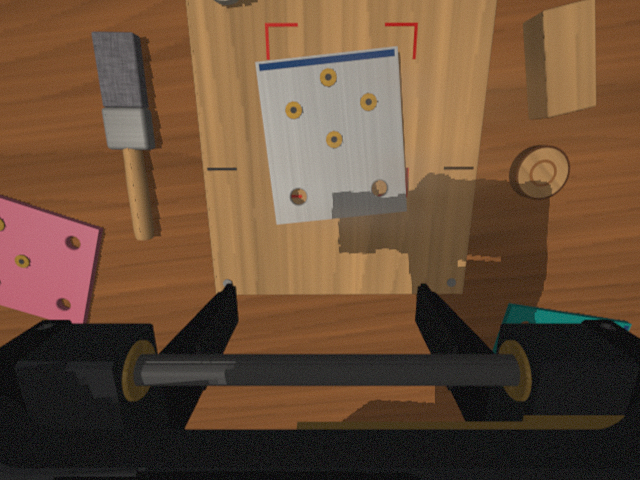

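The wrist view shows the plate at (262–405, 48–222) and its holes at (298,196) and (379,187). The far red corners are at (266,24) and (416,24), and the ticks at (222,169) and (458,168).

```bash
cat > m.py <<'E'
from h import *
def measure(c,win=(190,500,5,290),tilt=None,v=True):
    im=c['img'].astype(int);r,g,b=im[...,0],im[...,1],im[...,2]
    x0,x1,y0,y1=win;W=np.zeros(r.shape,bool);W[y0:y1,x0:x1]=1
    out={}
    red=(r-g>90)&(r-b>80)&W
    n,l,st,ce=cv2.connectedComponentsWithStats(red.astype(np.uint8))
    out['red']=[(st[i].tolist(),ce[i].round(1).tolist()) for i in range(1,n) if st[i][4]>8]
    hsv=cv2.cvtColor(c['img'],cv2.COLOR_RGB2HSV)
    br=(hsv[...,0]>12)&(hsv[...,0]<30)&(hsv[...,1]>120)&W
    blue=((b-r>40)&W).astype(np.uint8)
    cs,_=cv2.findContours(blue,0,1);cs=max(cs,key=cv2.contourArea);out['blue']=cv2.boxPoints(cv2.minAreaRect(cs)).round(1).tolist()
    dark=((im.max(2)<75)&W).astype(np.uint8)
    n,l,st,ce=cv2.connectedComponentsWithStats(dark)
    out['dark']=[(st[i].tolist(),ce[i].round(1).tolist()) for i in range(1,n) if st[i][4]>15]
    return out
E
python3 - <<'E'
from m import *
import pickle
c=pickle.load(open('w1.pkl','rb'))
o=measure(c)
for k in o:
  print(k)
  for q in o[k]:print(q)
a=c['img'][10:300,185:500,::-1];cv2.imwrite('pics/w1z.png',cv2.resize(a,None,fx=2,fy=2,interpolation=cv2.INTER_CUBIC))
for uv in [(266,24),(416,24),(222.5,169),(458.5,168),(216,294.5),(463,294)]:print(uv,ray(c,uv,20).round(1))
for uv in [(298.5,196.5),(379.5,187.5)]:print(uv,ray(c,uv,38).round(1))
E
```

```text
red
([265, 23, 33, 37, 208], [274.1, 32.6])
([385, 23, 33, 36, 192], [407.6, 32.7])
blue
[258.8999938964844, 64.0999984741211]
[392.8999938964844, 49.20000076293945]
[393.5, 54.900001525878906]
[259.5, 69.80000305175781]
dark
([326, 75, 4, 5, 18], [327.5, 76.8])
([291, 108, 5, 4, 16], [293.0, 109.5])
([208, 168, 28, 2, 56], [221.5, 168.5])
([483, 233, 10, 14, 31], [488.0, 240.0])
([476, 234, 10, 13, 39], [480.5, 239.1])
([469, 236, 6, 11, 33], [471.6, 240.8])
([465, 260, 20, 15, 118], [473.9, 266.1])
([481, 261, 19, 13, 71], [490.2, 266.4])
([464, 276, 36, 14, 311], [482.3, 283.0])
([447, 279, 8, 7, 33], [450.5, 281.6])
([223, 283, 13, 7, 59], [229.4, 286.9])
([417, 283, 14, 7, 68], [423.2, 286.6])
(266, 24) [ 7.133e+02 -5.000e-01  2.000e+01]
(416, 24) [ 697.8 -136.2   20. ]
(222.5, 169) [590.7  64.5  20. ]
(458.5, 168) [ 564.3 -174.    20. ]
(216, 294.5) [454.8  99.5  20. ]
(463, 294) [ 423.2 -178.2   20. ]
(298.5, 196.5) [556.7 -10.   38. ]
(379.5, 187.5) [556.4 -90.3  38. ]
```

View pics/w1z.png

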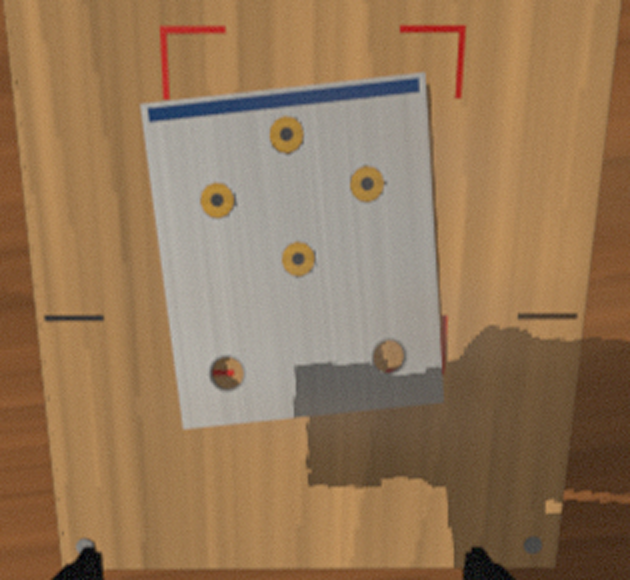

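Jig from the wrist view: origin about (607.3, -58.1), yaw -0.112, and the marks, ticks and front edge agree to about 1 mm. The holes are 25.7 mm (left) and 17.0 mm (right) short of their pins. They need to go about 2.2 mm to the right. I'll descend behind the near edge and square the plate up with both fingertips.

Request:
play_rows([
  [-0.022, 0.016, 0.02, 0, 0, 0, 100],
  [0, 0, 0.04, 0, 0, 0, 100],
  [0, 0, 0.04, 0, 0, 0, 100],
  [0, 0, 0.03, 0, 0, 0, 100],
  [0, 0, 0.02, 0, 0, 0, 100],
  [0, 0, 0, 0, 0, 0, 100],
])

```text
t: 2.6
eef_pos: [497.6, -54.0, 54.1]
tcp_rot: [3.138, -0.008, -0.118]
ft_force: [-0.3, -0.3, 0.1]
opening: 0.999
```

Request:
play_rows([
  [0, -0.007, 0.01, 0, 0, -0.006, 100],
  [0, 0, 0.006, 0, 0, 0, 100],
  [0, 0, 0, 0, 0, 0, 100],
])

```text
t: 2.9
eef_pos: [499.1, -48.3, 38.9]
tcp_rot: [3.137, -0.011, -0.113]
ft_force: [-0.5, 0.4, -0.2]
opening: 0.999
```

Request:
play_rows([
  [0.004, 0, 0, 0, 0, 0, 100],
  [0.004, 0, 0, 0, 0, 0, 100],
  [0.004, 0, 0, 0, 0, 0, 100],
  [0.004, 0, 0, 0, 0, 0, 100],
  [0.003, 0, 0, 0, 0, 0, 100],
  [0.003, 0, 0, 0, 0, 0, 100],
  [0.003, 0, 0, 0, 0, 0, 100],
  [0, 0, 0, 0, 0, 0, 100],
])

```text
t: 3.7
eef_pos: [527.8, -51.5, 41.6]
tcp_rot: [3.137, -0.015, -0.113]
ft_force: [0.2, -0.1, -0.2]
opening: 1.002
```

```bash
python3 - <<'E'
from h import *
c=read_camera('wrist');cv2.imwrite('pics/w2.png',c['img'][:,:,::-1])
E
```

```text
(no output)
```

View pics/w2.png

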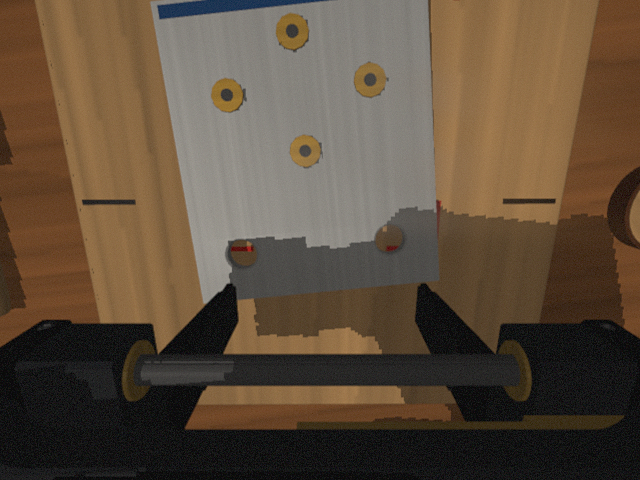

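Request:
play_rows([
  [0, 0, 0.004, 0, -0.015, 0, 100],
  [0.002, 0, 0, 0, 0, 0, 100],
  [0.002, 0, 0, 0, 0, 0, 100],
  [0.002, 0, 0, 0, 0, 0, 100],
  [0, 0, 0, 0, 0, 0, 100],
])

```text
t: 4.25
eef_pos: [533.7, -52.2, 36.9]
tcp_rot: [3.137, 0.003, -0.113]
ft_force: [0.2, -0.2, -0.8]
opening: 0.999
```

```bash
python3 - <<'E'
from h import *
c=read_camera('wrist');cv2.imwrite('pics/w3.png',c['img'][:,:,::-1])
c=read_camera('side');cv2.imwrite('pics/s3.png',cv2.resize(c['img'][180:320,190:420,::-1],None,fx=3,fy=3))
E
```

```text
(no output)
```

View pics/w3.png

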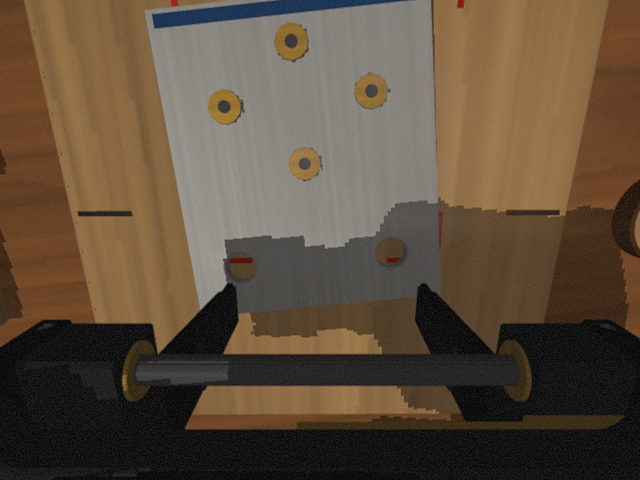

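View pics/s3.png

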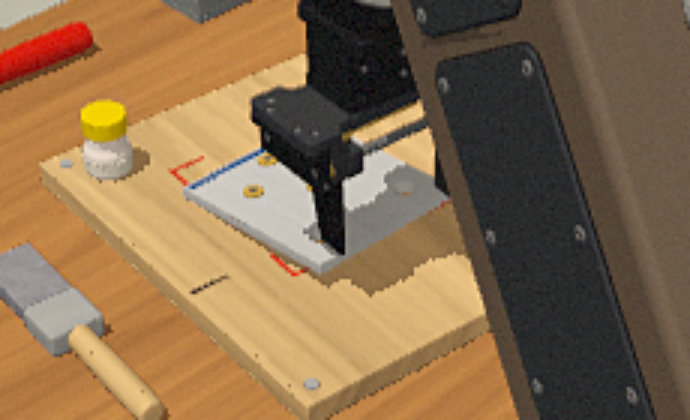

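```bash
python3 - <<'E'
from h import *
c=read_camera('side')
for cr in [(326,250),(344,253)]: 
  uv=(cr[0]/3+190,cr[1]/3+180);print([ray(c,uv,z).round(1) for z in (23,42)])
print([proj(c,(x,0.5+d,23)).round(1) for x in (530,540,550) for d in(-5,5)])
c=read_camera('wrist')
for uv in[(203,310),(438,296)]: print(ray(c,uv,42))
for p in [(540,.5,23),(540,-5,23),(550,0,23),(540,-5,45)]: print(p,proj(c,p))
E
```

```text
[array([556.1, -11.3,  23. ]), array([538.3,   4.8,  42. ])]
[array([544.8, -17.9,  23. ]), array([527.3,  -1.6,  42. ])]
[array([304.9, 270.3]), array([301.4, 272.5]), array([301.6, 268.2]), array([298.1, 270.3]), array([298.3, 266.1]), array([294.8, 268.2])]
[535.81885852  14.43704708  42.        ]
[ 529.54209737 -112.91313314   42.        ]
(540, 0.5, 23) [235.26607715 286.14527382]
(540, -5, 23) [244.45462769 285.16409244]
(550, 0, 23) [232.86903769 270.33532926]
(540, -5, 45) [235.46009809 301.81180569]
```

```bash
python3 - <<'E'
from h import *
c=read_camera('side');a=cv2.resize(c['img'][225:285,255:345,::-1],None,fx=8,fy=8,interpolation=cv2.INTER_NEAREST);cv2.imwrite('pics/s4.png',a)
c=read_camera('wrist');a=cv2.resize(c['img'][200:340,160:480,::-1],None,fx=2.5,fy=2.5,interpolation=cv2.INTER_CUBIC);cv2.imwrite('pics/w4.png',cv2.convertScaleAbs(a,alpha=1.8,beta=20))
E
```

```text
(no output)
```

View pics/s4.png

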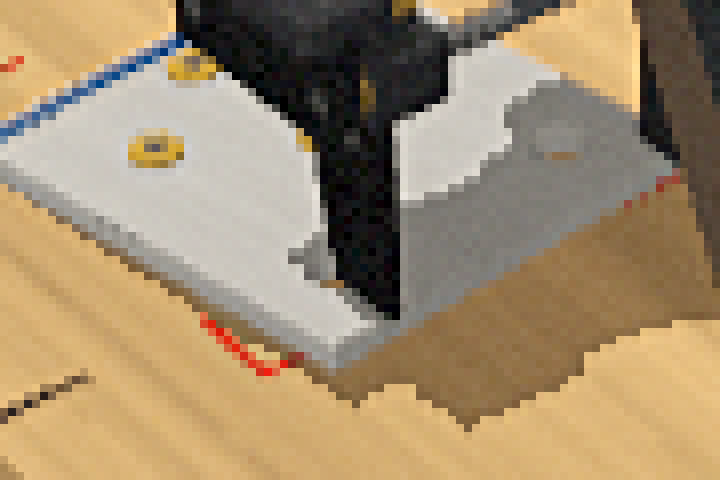

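View pics/w4.png

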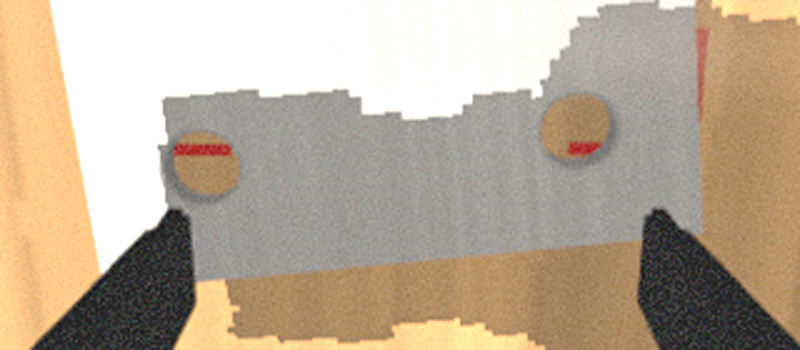

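```bash
python3 - <<'E'
from h import *
c=read_camera('wrist')
for uv in [(241,265),(390,252)]: print(ray(c,uv,38).round(1))
print(ray(c,(105,213.5),20),ray(c,(532.5,212),20), state()['ft_force'])
# triangulate: tip in wrist vs side
cs=read_camera('side')
def o_d(c,uv):
    d=c['R'].T@np.array([(uv[0]-c['cx'])/c['fx'],(uv[1]-c['cy'])/c['fy'],1]);return -c['R'].T@c['t'],d/np.linalg.norm(d)
for w in[(225,286),(232,284),(236,290),(237,318)]:
  for s in [(300,260),(302,263.5),(304.8,264.8)]:
    o1,d1=o_d(c,w);o2,d2=o_d(cs,s)
    A=np.stack([d1,-d2],1);k=np.linalg.lstsq(A,o2-o1,rcond=None)[0]
    p,q=o1+k[0]*d1,o2+k[1]*d2;print(w,s,((p+q)/2).round(1),np.linalg.norm(p-q).round(1))
E
```

```text
[557.8  -9.7  38. ]
[556.  -89.3  38. ]
[590.72792372  65.70155417  20.        ] [ 564.34025055 -173.47170649   20.        ] [ 0.46244912 -0.28197746 -0.00262026]
(225, 286) (300, 260) [546.4  -2.4  42.1] 5.9
(225, 286) (302, 263.5) [542.5  -1.5  35.5] 9.8
(225, 286) (304.8, 264.8) [539.5  -2.7  32.9] 15.5
(232, 284) (300, 260) [547.2  -4.9  40.3] 3.5
(232, 284) (302, 263.5) [543.3  -4.   33.6] 7.3
(232, 284) (304.8, 264.8) [540.3  -5.3  31. ] 12.9
(236, 290) (300, 260) [545.1  -5.3  41.3] 0.0
(236, 290) (302, 263.5) [541.1  -4.5  34.6] 3.6
(236, 290) (304.8, 264.8) [538.1  -5.8  32. ] 9.2
(237, 318) (300, 260) [535.3  -2.2  49.1] 8.5
(237, 318) (302, 263.5) [531.   -1.3  42.7] 5.3
(237, 318) (304.8, 264.8) [527.8  -2.4  40. ] 0.1
```

```bash
python3 - <<'E'
from h import *
o=[]
for f in ['wrist0','w1','w2','w3']:
  a=cv2.imread(f'pics/{f}.png')[270:350,190:270];a=cv2.resize(a,None,fx=5,fy=5,interpolation=cv2.INTER_NEAREST);o.append(cv2.convertScaleAbs(a,alpha=2,beta=25))
cv2.imwrite('pics/cmp.png',cv2.resize(np.vstack([np.hstack(o[:2]),np.hstack(o[2:])]),(600,600)))
E
```

```text
(no output)
```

View pics/cmp.png

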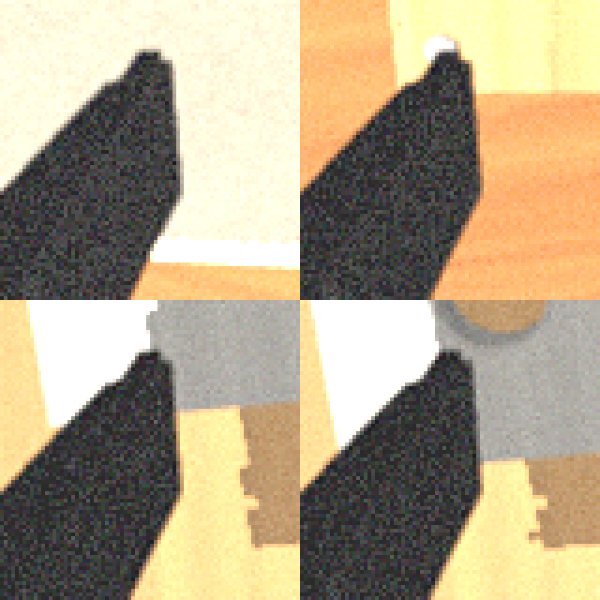

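The wrist and side views both put the open fingertips about 3 mm above the TCP (z ≈ 40), not 14 mm ahead of it. The finger linkage probably retracts when it opens. The left finger is just hovering over the plate's raised edge and has touched nothing. I'll back off and go lower.

Request:
play_rows([
  [0, 0, -0.006, 0, 0, 0, 100],
  [-0.012, 0, 0, 0, 0, 0, 100],
  [-0.012, 0, 0, 0, 0, 0, 100],
  [0, 0, 0.008, 0, 0, 0, 100],
  [0, 0, 0.007, 0, 0, 0, 100],
  [0, 0, 0, 0, 0, 0, 100],
])

```text
t: 5.25
eef_pos: [506.5, -49.1, 27.6]
tcp_rot: [3.137, 0.003, -0.113]
ft_force: [-0.2, -0.7, 0.8]
opening: 1.0
```

Request:
play_rows([
  [0, 0, 0.003, 0, 0, 0, 100],
  [0, 0, 0, 0, 0, 0, 100],
])

```text
t: 5.45
eef_pos: [506.7, -49.1, 23.8]
tcp_rot: [3.137, 0.003, -0.113]
ft_force: [0.2, -0.3, 0.1]
opening: 1.0
```

```bash
python3 - <<'E'
from h import *
print(state()['eef_pos'],state()['ft_force'])
c=read_camera('side');a=cv2.resize(c['img'][215:305,255:375,::-1],None,fx=6,fy=6,interpolation=cv2.INTER_NEAREST);cv2.imwrite('pics/s5.png',a)
E
```

```text
[506.70065087 -49.148388    23.84803378] [ 0.22912425 -0.34390951  0.13011517]
```

View pics/s5.png

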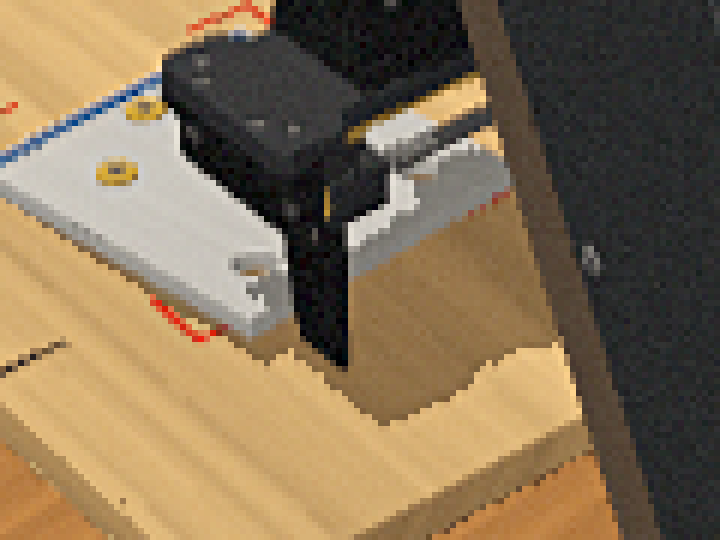

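Request:
play_rows([
  [0.003, 0, 0, 0, 0, 0, 100],
  [0.003, 0, 0, 0, 0, 0, 100],
  [0.003, 0, 0, 0, 0, 0, 100],
  [0.002, 0, 0, 0, 0, 0, 100],
  [0.002, 0, 0, 0, 0, 0, 100],
  [0.002, 0, 0, 0, 0, 0, 100],
  [0, 0, 0, 0, 0, 0, 100],
])

```text
t: 6.2
eef_pos: [522.7, -50.8, 23.9]
tcp_rot: [3.137, 0.005, -0.112]
ft_force: [-0.4, 0.2, 0.4]
opening: 0.996
```

```bash
python3 - <<'E'
from h import *
c=read_camera('wrist');cv2.imwrite('pics/w6.png',c['img'][:,:,::-1])
E
```

```text
(no output)
```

View pics/w6.png

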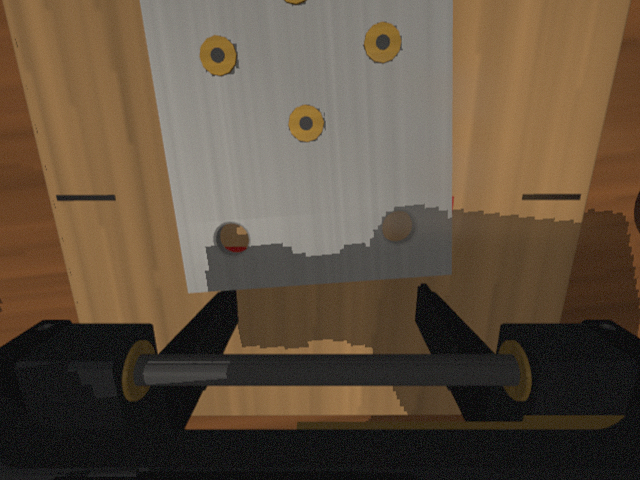

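Request:
play_rows([
  [0.002, 0, 0, 0, 0, 0, 100],
  [0.002, 0, 0, 0, 0, 0, 100],
  [0.002, 0, 0, 0, 0, 0, 100],
  [0, 0, 0, 0, 0, 0, 100],
])

```text
t: 6.65
eef_pos: [528.8, -51.5, 23.9]
tcp_rot: [3.137, 0.005, -0.112]
ft_force: [0.4, 0.2, 0.0]
opening: 1.001
```

```bash
python3 - <<'E'
from h import *
c=read_camera('wrist');cv2.imwrite('pics/w7.png',c['img'][:,:,::-1])
E
```

```text
(no output)
```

View pics/w7.png

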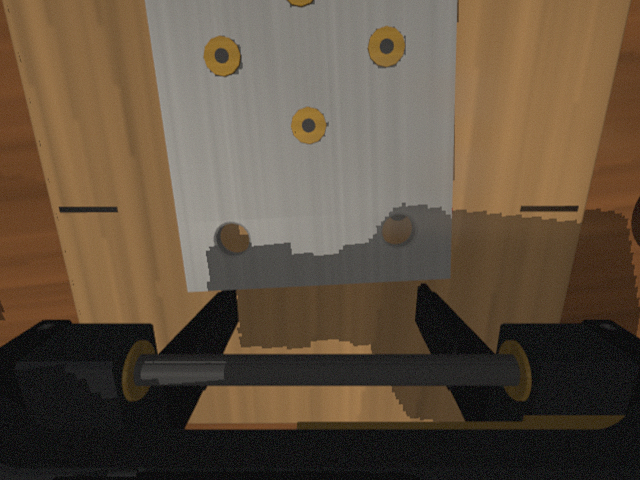

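```bash
cat >> m.py <<'E'
TH=-0.112;J=np.array([607.3,-58.1])
def tojig(p):
    d=np.asarray(p)[:2]-J;c,s=np.cos(TH),np.sin(TH);return np.array([c*d[0]+s*d[1],-s*d[0]+c*d[1]])
E
python3 - <<'E'
from m import *
c=read_camera('wrist')
print([tojig(ray(c,u,20)).round(1) for u in [(88.5,209.5),(549,208.5)]])
print([tojig(ray(c,u,38.5)).round(1) for u in [(233.5,238.5),(397.5,230)]])
print([tojig(ray(c,u,39)).round(1) for u in [(188,292),(450,280)]])
E
```

```text
[array([-30. , 121.2]), array([ -29.7, -119.6])]
[array([-40.6,  41.9]), array([-36.4, -36.9])]
[array([-68.4,  66.9]), array([-62.1, -64.6])]
```

Request:
play_rows([
  [0.002, 0, 0, 0, 0, 0, 100],
  [0.002, 0, 0, 0, 0, 0, 100],
  [0, 0, 0, 0, 0, 0, 100],
])

```text
t: 7.05
eef_pos: [532.8, -51.9, 23.9]
tcp_rot: [3.137, 0.005, -0.112]
ft_force: [-0.5, 0.5, 0.2]
opening: 0.999
```

```bash
python3 - <<'E'
from h import *
c=read_camera('wrist');cv2.imwrite('pics/w8.png',c['img'][:,:,::-1])
E
```

```text
(no output)
```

View pics/w8.png

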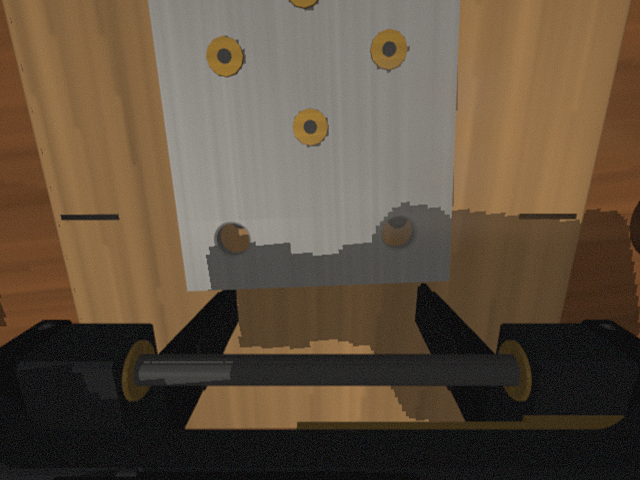

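Request:
play_rows([
  [-0.015, 0, 0, 0, 0, 0, 100],
  [0, 0, -0.035, 0, 0, 0, 100],
  [0, 0, -0.035, 0, 0, 0, 0],
  [0.025, -0.026, 0, 0, 0, 0, 0],
  [0.025, -0.026, 0, 0, 0, 0, 0],
  [0.025, -0.026, 0, 0, 0, 0, 0],
  [0.02, -0.02, 0, 0, 0, 0, 0],
  [0, 0, 0, 0, 0, 0, 0],
])

```text
t: 7.9
eef_pos: [629.0, 39.0, 98.0]
tcp_rot: [3.138, -0.002, -0.116]
ft_force: [-1.1, 0.0, 0.6]
opening: 0.556
```

```bash
python3 - <<'E'
from m import *
print(state()['eef_pos'],state()['opening'],tojig(state()['eef_pos']))
c=read_camera('wrist');cv2.imwrite('pics/w9.png',c['img'][:,:,::-1])
E
```

```text
[628.97235458  38.99024026  98.01189057] 0.5555073271261848 [10.68518057 98.90415878]
```

View pics/w9.png

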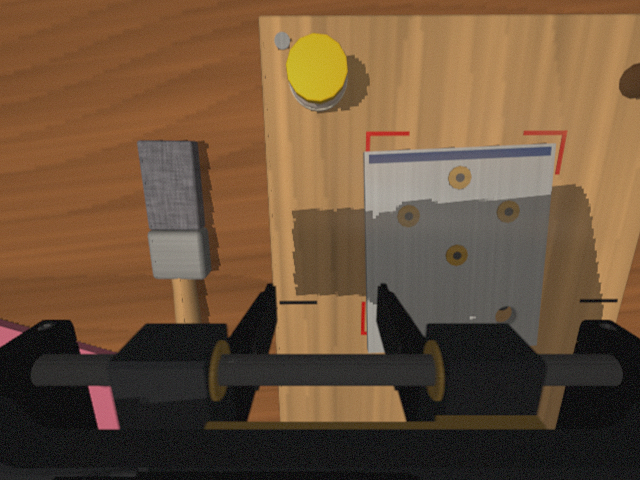

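Request:
play_rows([
  [0, 0, 0, 0, 0, 0, 0],
  [0, 0, 0, 0, 0, 0, 0],
  [0, 0, 0, 0, 0, 0, 0],
  [0, 0, 0, 0, 0, 0, 0],
  [0, 0, 0, 0, 0, 0, 0],
  [0, 0, 0, 0, 0, 0, 0],
])

```text
t: 8.55
eef_pos: [625.2, 35.5, 98.0]
tcp_rot: [3.137, 0.001, -0.119]
ft_force: [0.9, 0.6, 1.0]
opening: 0.025
```

```bash
python3 - <<'E'
from m import *
print(state()['eef_pos'],state()['opening'],tojig(state()['eef_pos']))
c=read_camera('wrist');cv2.imwrite('pics/w10.png',c['img'][:,:,::-1])
print('marks',[tojig(ray(c,u,20)).round(1) for u in [(366,131.5),(566.5,131)]])
print('ticks',[tojig(ray(c,u,20)).round(1) for u in [(298,302),(598,300)]])
print('far',[tojig(ray(c,u,28)).round(1) for u in [(365.5,151),(551.5,144)]])
E
```

```text
[625.18609509  35.48405265  98.01730913] 0.025458585997051975 [ 7.31451623 94.99676395]
marks [array([95.8, 65.9]), array([ 95.2, -73.1])]
ticks [array([-33.5, 116.9]), array([ -33.9, -123.6])]
far [array([83.1, 66.8]), array([ 86.8, -59.3])]
```

View pics/w10.png

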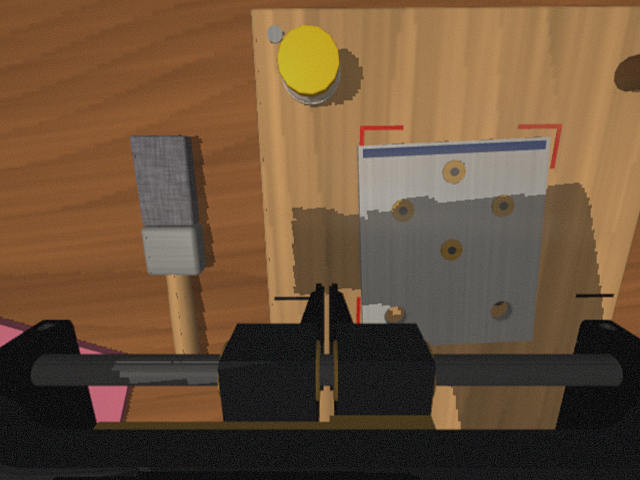

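```bash
python3 - <<'E'
from m import *
print(tojig(state()['eef_pos']))
c=read_camera('wrist')
print('marks',[tojig(ray(c,u,20)).round(1) for u in [(361,126.5),(562,126)]])
print('ticks',[tojig(ray(c,u,20)).round(1) for u in [(296,298),(596,296)]])
print('far',[tojig(ray(c,u,28)).round(1) for u in [(358.5,147),(548,139)]])
print('near',[tojig(ray(c,u,40)).round(1) for u in [(533,341)]])
print('holes',[tojig(ray(c,u,38)).round(1) for u in [(396,315),(501,310)]])
c=read_camera('side');a=cv2.resize(c['img'][175:295,235:395,::-1],None,fx=5,fy=5,interpolation=cv2.INTER_NEAREST);cv2.imwrite('pics/s10.png',a)
E
```

```text
[ 7.33445231 95.04212064]
marks [array([99.1, 69.5]), array([ 98.5, -69.3])]
ticks [array([-30. , 118.4]), array([ -30.3, -121.2])]
far [array([85.7, 71.7]), array([ 90. , -56.3])]
near [array([-58.2, -64.1])]
holes [array([-36.1,  41.9]), array([-32.6, -36.9])]
```

View pics/s10.png

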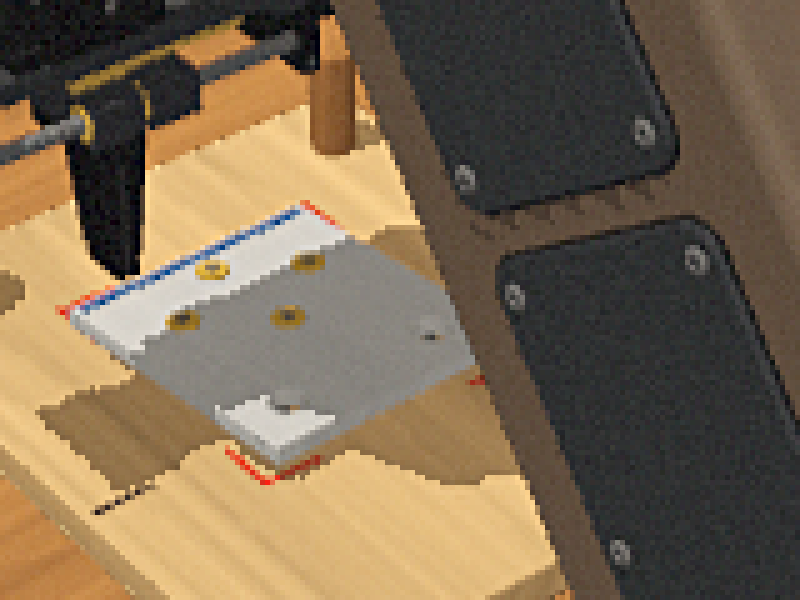

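```bash
python3 - <<'E'
from m import *
c=read_camera('side')
for z in (80,85,90,95,100,105): print(z,[proj(c,(625.2+a,35.5,z)).round(1) for a in (-10,0,10)])
E
```

```text
80 [array([261.7, 238.9]), array([258.6, 236.9]), array([255.4, 234.9])]
85 [array([261.6, 236.9]), array([258.4, 234.9]), array([255.3, 232.9])]
90 [array([261.4, 235. ]), array([258.3, 232.9]), array([255.1, 230.9])]
95 [array([261.3, 233. ]), array([258.1, 231. ]), array([255., 229.])]
100 [array([261.1, 231. ]), array([258., 229.]), array([254.8, 227. ])]
105 [array([261., 229.]), array([257.8, 227. ]), array([254.6, 225. ])]
```

Request:
play_rows([
  [0.031, 0.002, 0.02, 0, 0, -0.007, 0],
  [0, 0, 0.025, 0, 0, 0, 0],
  [0, 0, 0.015, 0, 0, 0, 0],
  [0, 0, 0.006, 0, 0, 0, 0],
  [0, 0, 0, 0, 0, 0, 0],
])

```text
t: 9.25
eef_pos: [657.1, 30.0, 30.7]
tcp_rot: [3.138, -0.001, -0.111]
ft_force: [-0.1, 0.5, -0.0]
opening: 0.001
```

```bash
python3 - <<'E'
from m import *
print(state()['eef_pos'],tojig(state()['eef_pos']),state()['tcp_rot'])
E
```

```text
[657.14075535  29.96976255  30.67377869] [39.68527638 93.08846764] [ 3.13752565e+00 -1.12875056e-03 -1.10941577e-01]
```

Request:
play_rows([
  [0, 0.003, 0.006, 0, 0, 0, 0],
  [0, 0.003, 0, 0, 0, 0, 0],
  [0, 0.002, 0, 0, 0, 0, 0],
  [0, 0, 0, 0, 0, 0, 0],
])

```text
t: 9.65
eef_pos: [656.8, 21.3, 26.8]
tcp_rot: [3.138, -0.004, -0.111]
ft_force: [-1.4, 0.4, 0.3]
opening: 0.007
```

```bash
python3 - <<'E'
from m import *
print(state()['eef_pos'],tojig(state()['eef_pos']),state()['tcp_rot'])
c=read_camera('wrist');cv2.imwrite('pics/w11.png',c['img'][:,:,::-1])
E
```

```text
[656.80822621  21.33666582  26.76552288] [40.3197173  84.47229567] [ 3.13759861 -0.00406643 -0.11065637]
```

View pics/w11.png

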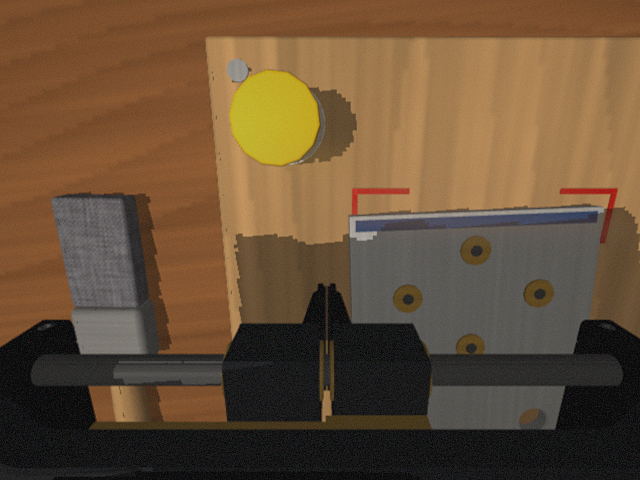

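Request:
play_rows([
  [0, 0.002, 0.002, 0, 0, 0, 0],
  [0, 0.002, 0, 0, 0, 0, 0],
  [0, 0.002, 0, 0, 0, 0, 0],
  [0, 0.0015, 0, 0, 0, 0, 0],
  [0, 0, 0, 0, 0, 0, 0],
])

```text
t: 10.2
eef_pos: [656.3, 13.3, 25.4]
tcp_rot: [3.138, -0.005, -0.111]
ft_force: [-0.1, 0.1, -0.3]
opening: 0.005
```

```bash
python3 - <<'E'
from m import *
print(state()['eef_pos'],tojig(state()['eef_pos']),state()['tcp_rot'])
c=read_camera('wrist');cv2.imwrite('pics/w12.png',c['img'][:,:,::-1])
E
```

```text
[656.27749013  13.3009149   25.43127097] [40.69043019 76.42757407] [ 3.13771809 -0.00532512 -0.11068833]
```

View pics/w12.png

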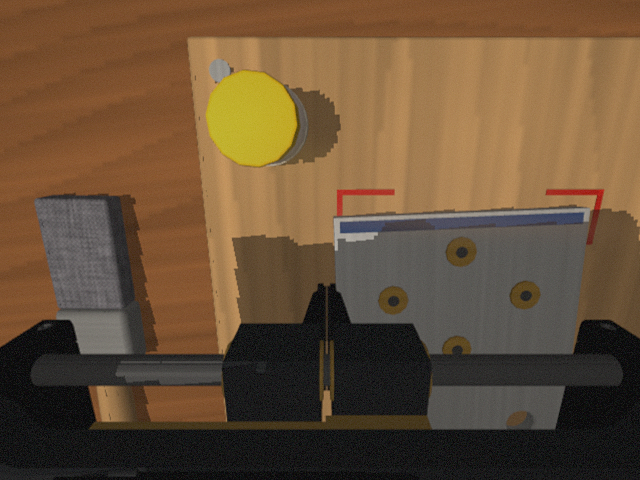

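Request:
play_rows([
  [0, 0.002, 0.001, 0, 0, 0, 0],
  [0, 0.0015, 0, 0, 0, 0, 0],
  [0, 0, 0, 0, 0, 0, 0],
])

```text
t: 10.55
eef_pos: [656.2, 10.2, 24.5]
tcp_rot: [3.138, -0.006, -0.111]
ft_force: [0.8, 1.5, 0.1]
opening: 0.003
```

```bash
python3 - <<'E'
from m import *
print(state()['eef_pos'],tojig(state()['eef_pos']),state()['tcp_rot'])
c=read_camera('wrist');cv2.imwrite('pics/w13.png',c['img'][:,:,::-1])
E
```

```text
[656.22409642  10.22363623  24.47423971] [40.98130613 73.36360833] [ 3.13837094 -0.00612289 -0.1106157 ]
```

View pics/w13.png

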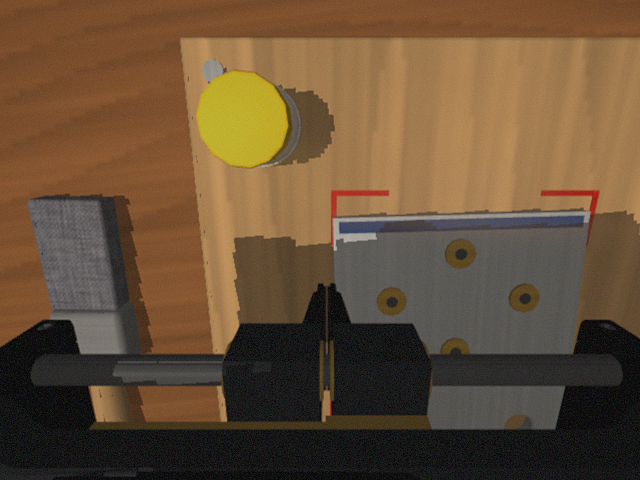

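```bash
python3 - <<'E'
from m import *
c=read_camera('wrist')
print('marks',[tojig(ray(c,u,20)).round(1) for u in [(331,190.5),(599,191)]])
print('far',[tojig(ray(c,u,28)).round(1) for u in [(333,217),(589.5,211)]])
print('hole',[tojig(ray(c,u,37)).round(1) for u in [(518,423)]])
E
```

```text
marks [array([99.4, 70.4]), array([ 99.3, -69. ])]
far [array([87.1, 69.4]), array([ 90.3, -60.2])]
hole [array([-33.1, -39. ])]
```

Request:
play_rows([
  [0, -0.004, 0, 0, 0, 0, 0],
  [0.026, 0, 0, 0, 0, 0, 0],
  [0, 0.002, 0, 0, 0, 0, 0],
  [0, 0.002, 0, 0, 0, 0, 0],
  [0, 0.0015, 0, 0, 0, 0, 0],
  [0, 0.001, 0, 0, 0, 0, 0],
  [0, 0, 0, 0, 0, 0, 0],
])

```text
t: 11.35
eef_pos: [680.1, 5.3, 24.2]
tcp_rot: [3.137, -0.003, -0.11]
ft_force: [-0.1, -0.4, -0.4]
opening: 0.002
```

```bash
python3 - <<'E'
from m import *
print(state()['eef_pos'],tojig(state()['eef_pos']),state()['tcp_rot'])
c=read_camera('wrist');cv2.imwrite('pics/w14.png',c['img'][:,:,::-1])
E
```

```text
[680.13376292   5.28370038  24.15678899] [65.29328473 71.12691097] [ 3.13744556e+00 -2.86401762e-03 -1.09909496e-01]
```

View pics/w14.png

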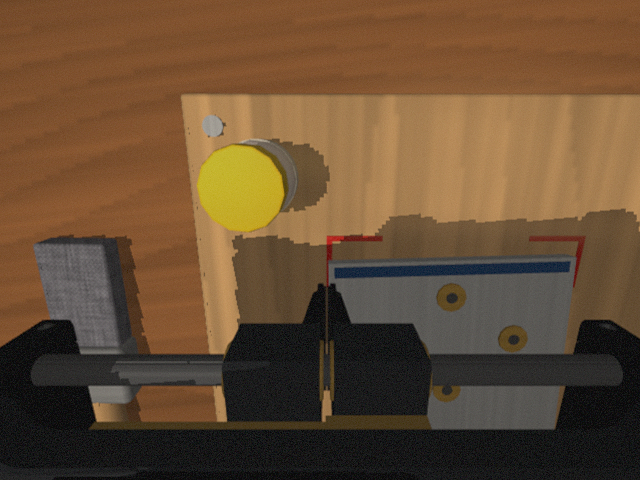

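```bash
python3 - <<'E'
from m import *
c=read_camera('wrist')
print('marks',[tojig(ray(c,u,20)).round(1) for u in [(327,237),(584.5,237.5)]])
print('far',[tojig(ray(c,u,28)).round(1) for u in [(328,262.5),(575.5,256.5)]])
E
```

```text
marks [array([98.8, 70.2]), array([ 98.7, -68.8])]
far [array([87.1, 69.7]), array([ 90.6, -60.2])]
```

Request:
play_rows([
  [0, 0.0015, 0, 0, 0, 0, 0],
  [0, 0.0015, 0, 0, 0, 0, 0],
  [0, 0.001, 0, 0, 0, 0, 0],
  [0, 0, 0, 0, 0, 0, 0],
])

```text
t: 11.85
eef_pos: [679.7, 1.2, 24.4]
tcp_rot: [3.137, -0.003, -0.11]
ft_force: [0.1, -0.8, -0.4]
opening: 0.004
```

```bash
python3 - <<'E'
from m import *
print(state()['eef_pos'],tojig(state()['eef_pos']),state()['tcp_rot'])
c=read_camera('wrist');cv2.imwrite('pics/w15.png',c['img'][:,:,::-1])
E
```

```text
[679.65324499   1.16143778  24.38757692] [65.27650622 66.97677063] [ 3.13748631e+00 -3.09035518e-03 -1.09790945e-01]
```

View pics/w15.png

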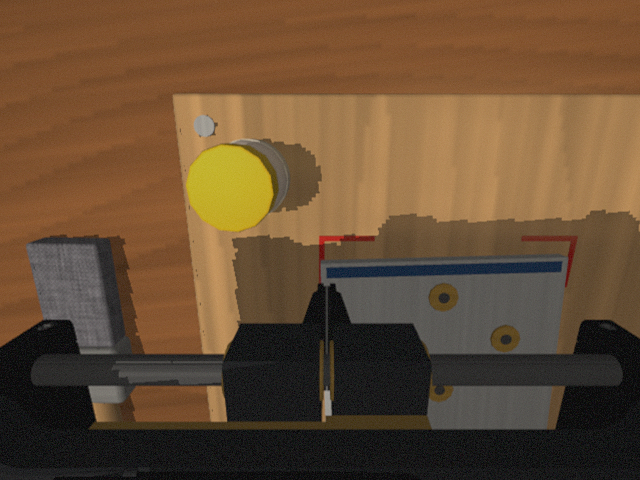

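The tip is riding over the low far part of the plate, so it must be about 6 mm higher than the TCP. I'll back off, drop lower, and feel for the board.

Request:
play_rows([
  [0, -0.006, -0.002, 0, 0, 0, 0],
  [0, -0.007, 0, 0, 0, 0, 0],
  [0, 0, 0.006, 0, 0, 0, 0],
  [0, 0, 0, 0, 0, 0, 0],
])

```text
t: 12.3
eef_pos: [681.3, 15.7, 20.1]
tcp_rot: [3.138, -0.003, -0.109]
ft_force: [-0.4, 0.0, -1.3]
opening: 0.004
```

Request:
play_rows([
  [0, 0, 0.002, 0, 0, 0, 0],
  [0, 0, 0, 0, 0, 0, 0],
])

```text
t: 12.5
eef_pos: [681.1, 15.9, 17.6]
tcp_rot: [3.138, -0.003, -0.109]
ft_force: [0.3, -0.2, -0.7]
opening: 0.005
```

Request:
play_rows([
  [0, 0, 0.002, 0, 0, 0, 0],
  [0, 0, 0, 0, 0, 0, 0],
])

```text
t: 12.7
eef_pos: [681.1, 15.7, 15.3]
tcp_rot: [3.138, -0.003, -0.109]
ft_force: [-0.8, -0.3, -0.8]
opening: 0.001
```

```bash
python3 - <<'E'
from m import *
s=state();print(s['eef_pos'],tojig(s['eef_pos']),s['ft_force'])
c=read_camera('wrist');cv2.imwrite('pics/w16.png',c['img'][:,:,::-1])
c=read_camera('side');a=cv2.resize(c['img'][175:275,215:345,::-1],None,fx=6,fy=6,interpolation=cv2.INTER_NEAREST);cv2.imwrite('pics/s16.png',a)
E
```

```text
[681.10358826  15.69138078  15.27987889] [65.09380895 81.5777761 ] [-0.78657683 -0.34325763 -0.75849322]
```

View pics/w16.png

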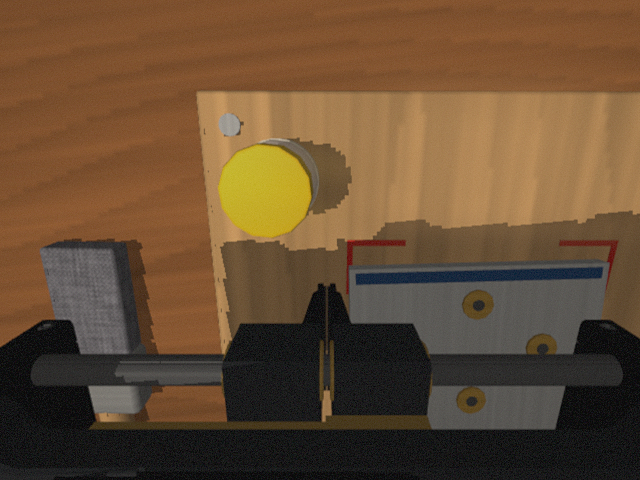

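View pics/s16.png

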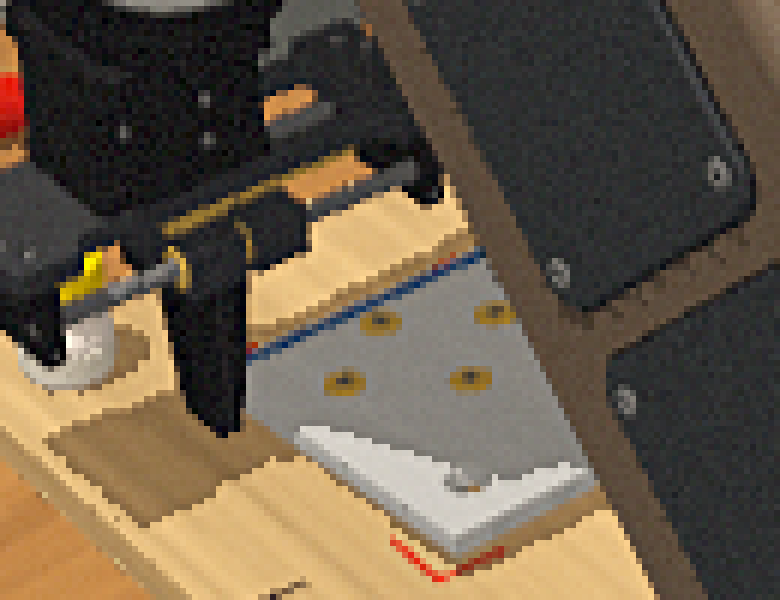

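```bash
python3 - <<'E'
from m import *
c=read_camera('side')
for z in (15,20,25,30): print(z,[proj(c,(681+a,15.7,z)).round(1) for a in (-10,0)])
c=read_camera('wrist')
print('marks',[tojig(ray(c,u,20)).round(1) for u in [(347,240.5),(616,241)]])
print('far',[tojig(ray(c,u,28)).round(1) for u in [(349.5,266),(608.5,261)]])
E
```

```text
15 [array([253.8, 248.5]), array([250.9, 246.5])]
20 [array([253.6, 246.7]), array([250.7, 244.7])]
25 [array([253.5, 244.8]), array([250.5, 242.9])]
30 [array([253.3, 243. ]), array([250.4, 241. ])]
marks [array([99.3, 70.4]), array([ 99.3, -68.5])]
far [array([88.3, 69.4]), array([ 91.2, -60.4])]
```

Request:
play_rows([
  [0, 0.003, -0.001, 0, 0, 0, 0],
  [0, 0.002, 0, 0, 0, 0, 0],
  [0, 0.002, 0, 0, 0, 0, 0],
  [0, 0, 0, 0, 0, 0, 0],
])

```text
t: 13.3
eef_pos: [680.7, 8.1, 17.1]
tcp_rot: [3.138, -0.004, -0.109]
ft_force: [0.1, 0.1, 0.1]
opening: 0.007
```

```bash
python3 - <<'E'
from m import *
s=state();print(s['eef_pos'],tojig(s['eef_pos']),s['ft_force'])
c=read_camera('wrist');cv2.imwrite('pics/w17.png',c['img'][:,:,::-1])
E
```

```text
[680.73409009   8.08861505  17.13545105] [65.5763565  73.98134776] [0.06655359 0.12704464 0.11746581]
```

View pics/w17.png

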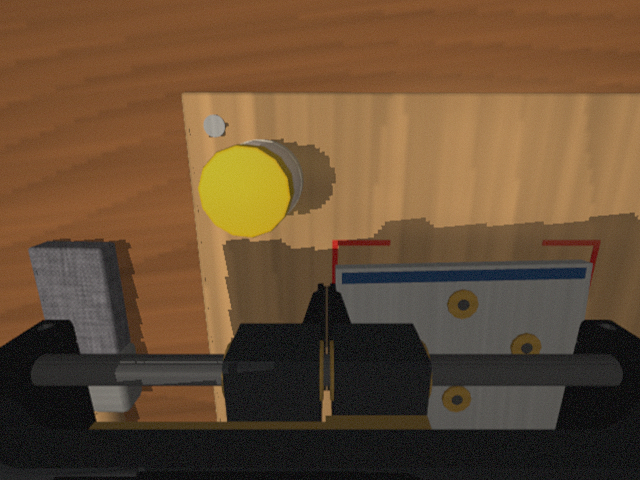

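Request:
play_rows([
  [0, 0.0015, 0, 0, 0, 0, 0],
  [0, 0.0015, 0, 0, 0, 0, 0],
  [0, 0, 0, 0, 0, 0, 0],
])

```text
t: 13.65
eef_pos: [680.6, 5.3, 17.1]
tcp_rot: [3.138, -0.004, -0.109]
ft_force: [-0.4, -0.2, -0.5]
opening: 0.007
```

```bash
python3 - <<'E'
from m import *
s=state();print(s['eef_pos'],tojig(s['eef_pos']),s['ft_force'])
c=read_camera('wrist');cv2.imwrite('pics/w18.png',c['img'][:,:,::-1])
E
```

```text
[680.56308451   5.27346137  17.11783679] [65.72106079 71.16471967] [-0.422462   -0.21837509 -0.5417619 ]
```

View pics/w18.png

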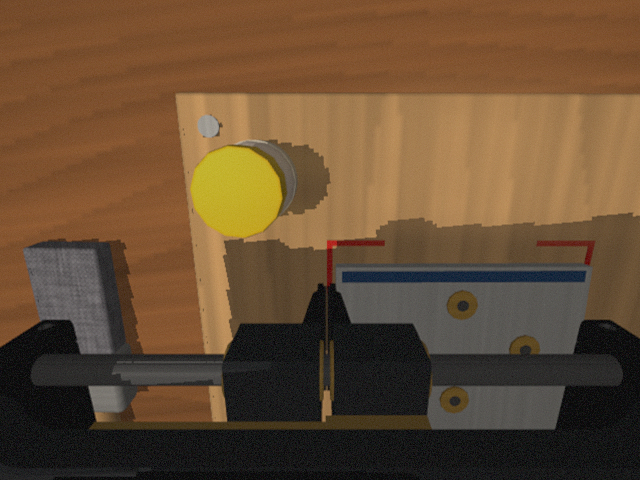

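Now it pushes the plate: the blue edge is turning parallel to the marks. Measuring before the next nudge.

```bash
python3 - <<'E'
from m import *
c=read_camera('wrist')
print('marks',[tojig(ray(c,u,20)).round(1) for u in [(327,241),(594.5,241.5)]])
print('far',[tojig(ray(c,u,28)).round(1) for u in [(335.5,267),(590.5,264.5)]])
E
```

```text
marks [array([99. , 70.3]), array([ 99., -69.])]
far [array([87.6, 65.9]), array([ 89.2, -63.3])]
```

Request:
play_rows([
  [0, -0.008, 0, 0, 0, 0, 0],
  [0, 0, -0.04, 0, 0, 0, 0],
  [0, 0, -0.04, 0, 0, 0, 0],
  [-0.04, 0.02, -0.03, 0, 0, 0, 100],
  [-0.04, 0.02, -0.03, 0, 0, 0, 100],
  [-0.04, 0.02, 0, 0, 0, 0, 100],
  [-0.04, 0.019, 0, 0, 0, 0, 100],
  [0, 0, 0, 0, 0, 0, 100],
])

```text
t: 14.55
eef_pos: [512.6, -42.9, 157.1]
tcp_rot: [3.137, -0.003, -0.106]
ft_force: [0.7, -0.3, -0.4]
opening: 0.369
```

```bash
python3 - <<'E'
from m import *
s=state();print(s['eef_pos'],tojig(s['eef_pos']),s['tcp_rot'])
c=read_camera('wrist');cv2.imwrite('pics/w19.png',c['img'][:,:,::-1])
E
```

```text
[512.55959523 -42.92826039 157.10255333] [-95.84249837   4.48792655] [ 3.13659218e+00 -2.54707554e-03 -1.06099979e-01]
```

View pics/w19.png

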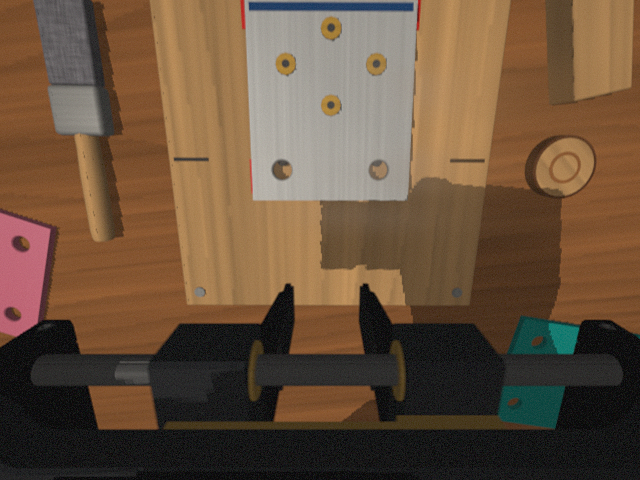

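```bash
python3 - <<'E'
from m import *
c=read_camera('wrist')
print('ticks',[tojig(ray(c,u,20)).round(1) for u in [(191,159),(467,160)]])
for z in (28,36): print('holes',z,[tojig(ray(c,u,z)).round(1) for u in [(282,169.5),(379,169)]])
print('near',[tojig(ray(c,u,38)).round(1) for u in [(254,200),(408,200)]])
c=read_camera('side');a=cv2.resize(c['img'][195:315,225:385,::-1],None,fx=5,fy=5,interpolation=cv2.INTER_NEAREST);cv2.imwrite('pics/s19.png',a)
a=cv2.resize(read_camera('wrist')['img'][130:210,230:430,::-1],None,fx=4,fy=4,interpolation=cv2.INTER_CUBIC);cv2.imwrite('pics/w19z.png',a)
E
```

```text
ticks [array([-26.5, 121.7]), array([ -26., -119.])]
holes 28 [array([-34.4,  41.9]), array([-33.5, -41.2])]
holes 36 [array([-33.8,  41. ]), array([-32.9, -40. ])]
near [array([-59.1,  65.3]), array([-58.4, -65.6])]
```

View pics/w19z.png

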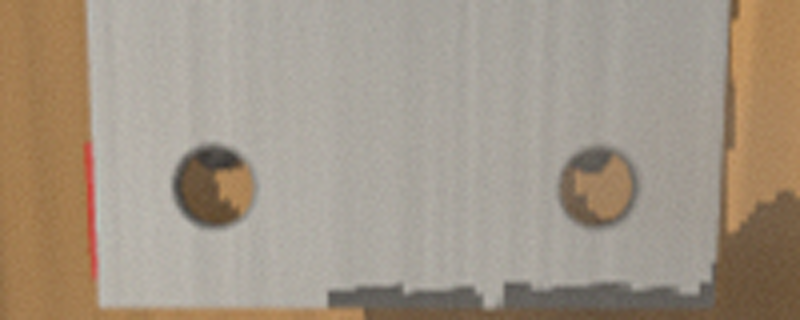

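View pics/s19.png

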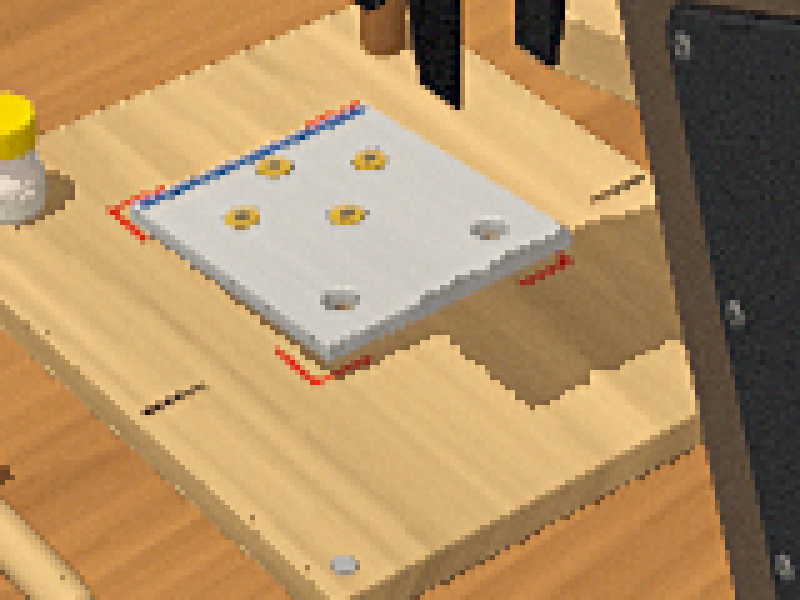

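Request:
play_rows([
  [0, 0.004, 0.03, 0, 0, 0.006, 100],
  [0, 0, 0.04, 0, 0, 0, 100],
  [0, 0, 0.03, 0, 0, 0, 100],
  [0, 0, 0.015, 0, 0, 0, 100],
  [0, 0, 0.005, 0, 0, 0, 100],
  [0, 0, 0, 0, 0, 0, 100],
])

```text
t: 15.35
eef_pos: [525.2, -44.9, 30.4]
tcp_rot: [3.137, -0.008, -0.107]
ft_force: [-0.1, -0.1, 0.5]
opening: 0.988
```

```bash
python3 - <<'E'
from m import *
s=state();print(s['eef_pos'],tojig(s['eef_pos']),s['tcp_rot'],s['opening'])
E
```

```text
[525.21087219 -44.88098555  30.43868194] [-83.05223904   3.96141861] [ 3.1365012  -0.00846064 -0.10655487] 0.9882121442612364
```

Request:
play_rows([
  [0, 0.003, 0.007, 0, -0.008, 0.006, 100],
  [0, 0, 0.003, 0, 0, 0, 100],
  [0, 0, 0, 0, 0, 0, 100],
])

```text
t: 15.65
eef_pos: [526.6, -48.0, 21.1]
tcp_rot: [3.136, -0.003, -0.112]
ft_force: [0.5, -0.9, 1.1]
opening: 0.999
```

```bash
python3 - <<'E'
from m import *
s=state();print(s['eef_pos'],tojig(s['eef_pos']),s['tcp_rot'],s['opening'])
E
```

```text
[526.64418655 -47.98511512  21.0659493 ] [-81.28096892   1.0369336 ] [ 3.13628065e+00 -2.53717756e-03 -1.12383616e-01] 0.9993960707614631
```

Push forward 11 mm, then look.

Request:
play_rows([
  [0.003, 0, 0.002, 0, 0, 0, 100],
  [0.002, 0, 0, 0, 0, 0, 100],
  [0.002, 0, 0, 0, 0, 0, 100],
  [0.002, 0, 0, 0, 0, 0, 100],
  [0.002, 0, 0, 0, 0, 0, 100],
  [0, 0, 0, 0, 0, 0, 100],
])

```text
t: 16.25
eef_pos: [538.8, -49.4, 20.3]
tcp_rot: [3.136, -0.004, -0.112]
ft_force: [-0.2, 0.1, -0.1]
opening: 1.001
```

```bash
python3 - <<'E'
from m import *
s=state();print(s['eef_pos'],tojig(s['eef_pos']),s['tcp_rot'],s['ft_force'])
c=read_camera('wrist');cv2.imwrite('pics/w20.png',c['img'][:,:,::-1])
E
```

```text
[538.80774485 -49.43515203  20.32060149] [-69.03155593   0.95545398] [ 3.13611126 -0.00397447 -0.11245622] [-0.17155825  0.14706485 -0.06625103]
```

View pics/w20.png

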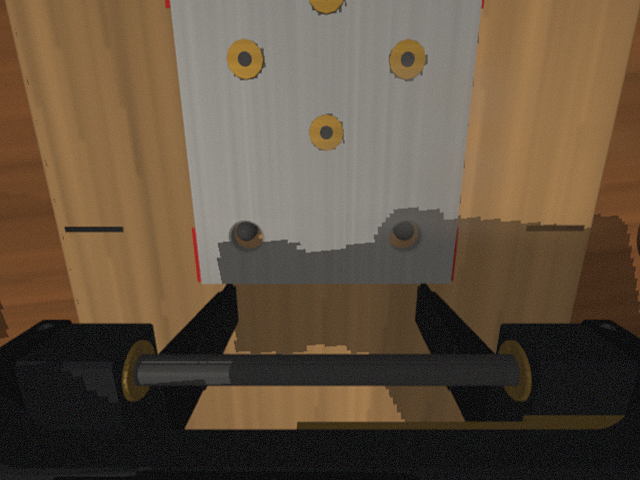

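Both pins now show inside their holes, at (248,231) and (403,231), and still need a few mm more.

Request:
play_rows([
  [0.002, 0, 0, 0, 0, 0, 100],
  [0.0015, 0, 0, 0, 0, 0, 100],
  [0, 0, 0, 0, 0, 0, 100],
])

```text
t: 16.6
eef_pos: [541.6, -49.7, 20.5]
tcp_rot: [3.136, -0.002, -0.112]
ft_force: [-1.6, -0.7, 2.9]
opening: 1.0
```

```bash
python3 - <<'E'
from m import *
s=state();print(s['eef_pos'],tojig(s['eef_pos']),s['tcp_rot'],s['ft_force'])
c=read_camera('wrist');cv2.imwrite('pics/w21.png',c['img'][:,:,::-1])
E
```

```text
[541.58219782 -49.6674937   20.51895038] [-66.24851825   1.03465753] [ 3.13616034e+00 -2.19854619e-03 -1.12013080e-01] [-1.59677981 -0.65854532  2.85540217]
```

View pics/w21.png

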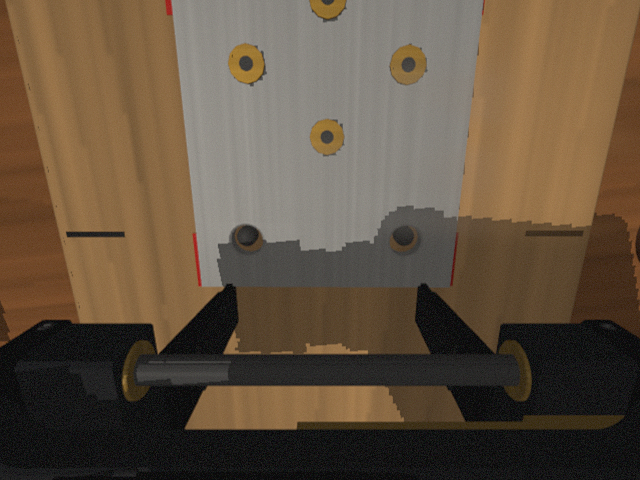

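Request:
play_rows([
  [-0.004, 0, 0, 0, 0, 0, 100],
  [-0.008, 0, 0, 0, 0, 0, 100],
  [-0.015, 0, 0, 0, 0, 0, 100],
  [0, 0, 0, 0, 0, 0, 100],
])

```text
t: 17.05
eef_pos: [513.7, -46.6, 20.3]
tcp_rot: [3.136, -0.005, -0.112]
ft_force: [-0.3, -0.2, 1.2]
opening: 1.0
```

```bash
python3 - <<'E'
from m import *
s=state();print(s['eef_pos'],tojig(s['eef_pos']),s['tcp_rot'],s['ft_force'])
c=read_camera('wrist');cv2.imwrite('pics/w22.png',c['img'][:,:,::-1])
c=read_camera('side');a=cv2.resize(c['img'][195:315,225:385,::-1],None,fx=5,fy=5,interpolation=cv2.INTER_NEAREST);cv2.imwrite('pics/s22.png',a)
E
```

```text
[513.70587998 -46.5807216   20.32909093] [-94.29517466   0.98646529] [ 3.13606409 -0.00461472 -0.11249938] [-0.32580931 -0.1970893   1.21010935]
```

View pics/w22.png

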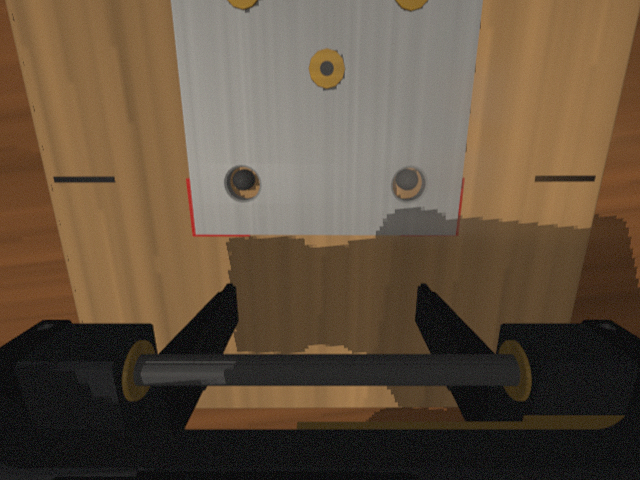

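View pics/s22.png

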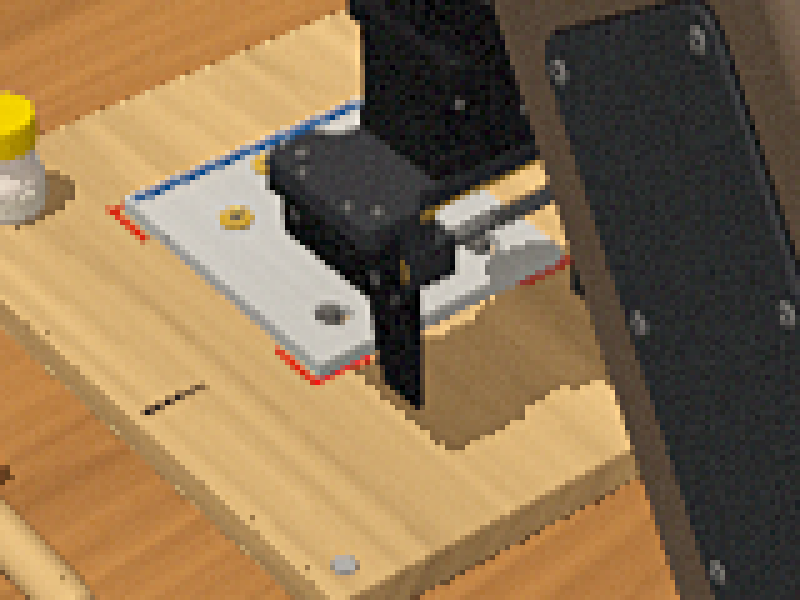

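The plate has dropped into the marks. I'll rise clear and verify.

Request:
play_rows([
  [0, 0, -0.03, 0, 0, 0, 100],
  [0, 0, -0.04, 0, 0, 0, 100],
  [0, 0, -0.04, 0, 0, 0, 100],
  [-0.01, 0, -0.03, 0, 0, 0, 100],
  [0, 0, 0, 0, 0, 0, 100],
  [0, 0, 0, 0, 0, 0, 100],
  [0, 0, 0, 0, 0, 0, 100],
])

```text
t: 17.85
eef_pos: [508.4, -45.7, 165.2]
tcp_rot: [3.136, -0.009, -0.113]
ft_force: [0.0, 0.9, -0.2]
opening: 1.003
```

```bash
python3 - <<'E'
from m import *
s=state();print(s['eef_pos'],tojig(s['eef_pos']),s['tcp_rot'],s['ft_force'])
c=read_camera('wrist');cv2.imwrite('pics/w23.png',c['img'][:,:,::-1])
cv2.imwrite('pics/w23z.png',cv2.resize(c['img'][20:250,190:470,::-1],None,fx=2.5,fy=2.5,interpolation=cv2.INTER_CUBIC))
c=read_camera('side');a=cv2.resize(c['img'][195:315,225:385,::-1],None,fx=5,fy=5,interpolation=cv2.INTER_NEAREST);cv2.imwrite('pics/s23.png',a)
E
```

```text
[508.36729013 -45.6510457  165.24409612] [-99.70422201   1.31364357] [ 3.13572926 -0.00928628 -0.11308099] [ 0.02110967  0.88066569 -0.19138495]
```

View pics/w23z.png

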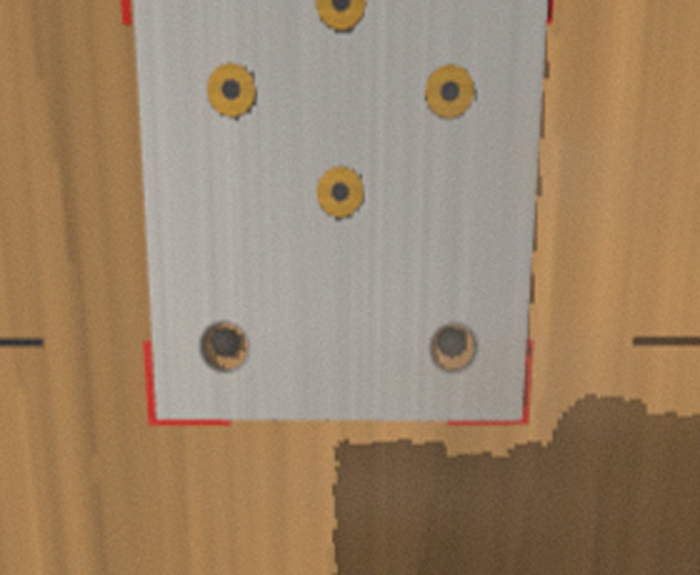

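View pics/s23.png

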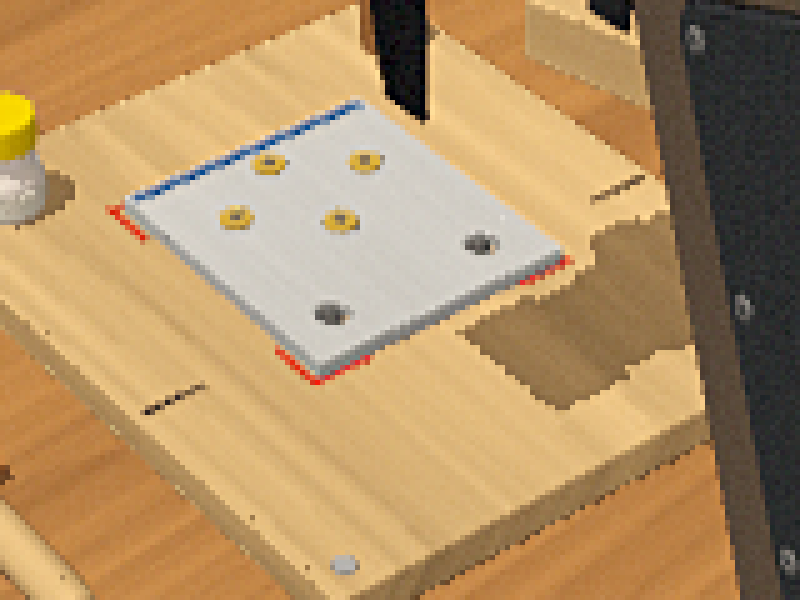

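Both pins stand in their holes, about 1 mm off centre. The plate edges run parallel inside the red marks with no gap or shadow under the near edge, and the gripper is well clear.

```bash
python3 - <<'E'
from m import *
c=read_camera('wrist')
f=lambda x,y:(x/2.5+190,y/2.5+20)
print('holes',[tojig(ray(c,f(*u),28)).round(1) for u in [(224.5,346),(453.5,347)]],'pins',[tojig(ray(c,f(*u),30)).round(1) for u in [(225,342),(453,342)]])
print(job_done())
E
```

```text
holes [array([-31.4,  40.2]), array([-31.9, -39.5])] pins [array([-30. ,  39.8]), array([-30.1, -39. ])]
the job is handed in; nothing more can be done
None
```

The plate is seated flat over both pins, inside the red corner marks, and the job is handed in at about 18 s of the 67 s allowed. I squared it up by pushing its near edge with both open fingertips. Then I nudged its left side with the closed fingers and pushed it forward until both holes dropped over the pins. It was never picked up.

- **Final position:** in the last wrist view the hole centres sit about 1.5 mm (left) and 1.9 mm (right) from their pins; the limit is 4.5 mm.
- **Flatness:** I judged this by eye, not by a measured angle. The side view shows no gap under the near edge.
- **Gripper and other things:** the gripper was about 140 mm above the board, with forces around zero. Neither the views nor the force readings showed any contact with the other things. I did not measure their positions again at the end.

**Disagreement:** the fingertips turned out to sit a few mm behind (above) the tool centre point, not 14 mm ahead as stated. Twice the fingers passed over the plate's edge instead of pushing it. I saw this in the images and lowered the tool; nothing was disturbed.

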